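# Register a vial block in the corner of the nest

### The job

Pick up the aluminium vial block with the blue lifting tab, set it flat on the white deck of the nest with a long side along the long blue fence, and push it fully home into the corner, so that it touches the blue fence and the yellow end fence at once with both brass seat pins pushed in. Finish while still holding it pressed firmly (but not hard) against both fences: the sprung pins push it off again if let go. Leave the block with the orange tab and the two amber jars where they stand.

Things in the scene. Friction and masses are not known exactly. Their poses are not given: they have to be found in the camera images.
- block_centre (a point): The block to move: drilled aluminium, 110 x 70 x 32 mm (its x, y, z), about 0.45 kg, with an upright blue plastic tab on the middle of its top, 60 mm long (x), 14 mm thick (y), 40 mm tall: 72 mm tall in all. This point is on its vertical axis 36 mm above its underside, 36 mm below the tab's top. x along its length, z up; both ends alike. Stands loose on the bench (z = 0).
- nest_corner (a point): Inside corner of the nest, where both fence faces and the deck's top meet. Fixed white deck, its top 15 mm above the bench, slick like its fences (friction about 0.2). z up, x points towards the yellow end fence, y towards the blue fence; the deck stretches 208 mm along -x and 158 mm along -y from here. A block fully home has its point 55 mm along -x, 35 mm along -y and 36 mm up.
- fence_long: Rigid blue fence, 208 mm long, 12 mm thick, 30 mm tall above the deck, its inner face at y = 0 of nest_corner. Origin: middle of its underside, on the deck; same axes as nest_corner. A grey sensor pod, 36 mm tall, stands outside it.
- fence_end: Rigid yellow fence, 170 mm long, 12 mm thick, 30 mm tall above the deck, its inner face at x = 0 of nest_corner. Origin: middle of its underside, on the deck; same axes as nest_corner. A grey sensor pod, 36 mm tall, stands outside it.
- pin_long (a joint): Brass round-nosed spring pin, 12 mm in diameter, that stands 5 mm out of the blue fence, 55 mm from the corner and 16 mm above the deck. 0 = out; 0.0045 to 0.005 m = pushed flush with the fence's face. It pushes back with 1.8 N when out and 3.3 N when flush.
- pin_end (a joint): The same kind of brass pin in the yellow fence, 35 mm from the corner and 16 mm above the deck. 0 = out; 0.0045 to 0.005 m = flush; the same spring.
- spare_centre (a point): A second vial block of the same make and size but with an orange tab (same point as in block_centre), loose on the bench; not to be disturbed.
- amber1: Loose amber jar with a white cap, 48 mm in diameter, 85 mm tall; origin at the middle of its underside; not to be disturbed.
- amber2: A second such amber jar; not to be disturbed.
There are look-alikes about, which are no part of the job. What is shaped like the part that bears block_centre but green is not meant.

How it is judged:
By the outcome, as a careful person would: the job done as asked, in the order asked, and still so for the second after the job is handed in, while the arm keeps its last pose, push and grip.
It also fails if it takes over 53 s, if anything falls off the work surface, if the arm or the gripper's body presses on something with over 40 N, if the wrist force passes 120 N, or if a joint passes its speed limit or range.

### The arm

A 6-joint arm with a two-finger parallel gripper is mounted at the origin on the work surface. World frame = base frame: x ahead of the robot, y to its left, z up, the work surface at z = 0. Lengths are in m, angles in rad, forces in N, time in s.
With the tool pointing down it reaches from about 0.275 to 0.975 m from the base axis. Payload 8.4 kg.
Tool frame: the origin (TCP) lies midway between the tips of the shut fingers; the grasp point (between the pads) lies grip_depth behind it (grip_depth is the distance from the TCP to the grasp point, in m); z points along the fingers, y is the line along which they close (so a half turn about z gives the same grasp; the last joint's range is limited). The gripper opens to 92 mm and grips with 3 to 60 N. Pads are 20 mm wide; open, the fingers measure 128 mm over their backs; the gripper's body (75 mm by 189 mm) begins 69 mm behind the grasp point.
Start: joints at [-0.002, 0.353, 1.633, -0, 1.155, -0.002], TCP at [0.625, -0, 0.215] pointing down, gripper open.
Joint ranges: [-2.63, 2.63], [-0.92, 2.1], [0.06, 2.66], [-1.3, 4.44], [0, 2.69], [-3.02, 3.02]. Speed limits (rad/s): [2.22, 2.22, 2.79, 3.14, 3.14, 3.14].

### API

Orientations are given as a unit quaternion [w, x, y, z].
In Python, from bench import state, camera, camera_params, sign_off, grip_depth gives the robot as it stands.
- The arm moves only by the tool play_rows, never from a script. Its argument "deltas" is a list of rows, each an object with "dp": the shift along the tool's x, y, z each as a share of 600 mm, from -1 to 1, a list of three; "twist": the turn, a rotation vector about the tool's x, y, z each as a share of 120 degrees, from -1 to 1, a list of three; "fingers": the finger opening in mm, from 0 to 91.9. A call has 1 to 12 rows; each row is the pose to reach, as a shift and turn from the pose commanded when the call began, along the tool's axes at that moment; what a row does not reach only later rows make up. A row lasts 1/8 s, in which the tool goes at most 62.5 mm and 10.7 degrees, less where a joint would pass 70% of its speed; a pose out of reach is approached as far as the arm can. A call with a number of a shift or a turn outside -1 to 1 is refused whole. A call with a gripper value outside its range is refused whole. The fingers move at their own pace and stop on an object; "newtons" is the grip in N (left out, the last holds). Time passes only in rows, so rows that repeat a pose let the fingers close. It gives the time, the measured TCP pose, the force, the opening and the grip force at its end, in the units of the state.
- state(): the state, without advancing time (a new reading comes with each control period).
- camera(name): name is "scene" or "side" or "wrist"; returns the picture (480x640x3 uint8, blue, green, red); there is no depth.
- camera_params(name): a dict with "fx", "fy", "cx", "cy" (pixels), "pose" (4x4, takes a point from camera to world coordinates). Camera axes: x right, y down, z forward; pixel columns grow to the right and rows downward; lengths in m; the calibration is good to about 2 mm. The wrist camera is an equidistant fisheye: a pixel r from the principal point sees the ray r / f radians off the axis. A picture is of the moment at which its call begins: read the wrist's pose just before it. camera_params takes no time and is no camera call; for the wrist camera it gives the pose at the moment of the call.
- sign_off(): hands the job in; it is judged then, once.
The state is a dict: "t": time; "q": joint angles; "dq": joint speeds; "joint_efforts": joint torques, N m; "eef_pos": TCP position; "orientation": TCP orientation; "force": force on the tool from outside, world axes, zero at the start; "wrist_torque": the same for the moment, N m; "gripper_width": finger opening in m; "gripper_force": force on a finger pad.
Only numpy, scipy, OpenCV 4.12 (cv2) and the standard library are available. Lean on these libraries where they do the work, as an engineer would, in place of code of your own. Each camera call takes 0.05 s, during which the arm holds its last target. There are 200 camera calls.

## Working session

There is one attempt and no reset: what is moved stays moved. The work goes in short steps, Python scripts to look and compute and a tool call to move; the robot and the scene stay as the last step left them, time stands still between calls to the robot, and variables do not carry over. Pictures are saved under pics/ and viewed, at most 10 in all, crops included, and the job is handed in when it is done.

Besides the shell and the picture viewer there is one more tool, called after "Request:" as name([rows], argument=value, ...), one row to a line, values as JSON. play_rows: Moves the arm, as the interface text tells. Shift numbers are shares of 600 mm and turn numbers shares of 120 degrees, none past 1 either way. Its arguments: {"type":"object","properties":{"deltas":{"type":"array","items":{"type":"object","properties":{"dp":{"type":"array","items":{"type":"number","minimum":-1,"maximum":1}},"twist":{"type":"array","items":{"type":"number","minimum":-1,"maximum":1}},"fingers":{"type":"number"}}}},"newtons":{"type":"number"}},"required":["deltas"]}

```bash
mkdir -p pics; python3 - <<'E'
from bench import *
import cv2,numpy as np
print(state()); print(grip_depth)
for n in("scene","side","wrist"):
    p=camera_params(n); print(n,p); cv2.imwrite(f"pics/{n}0.png",camera(n))
E
```

```text
{'t': 0.0, 'q': array([-2.38106035e-03,  3.53601606e-01,  1.63413892e+00,  1.11777676e-05,
        1.15525423e+00, -2.38530770e-03]), 'dq': array([ 0.00039298, -0.00115642, -0.0001944 ,  0.00018364, -0.00015209,
        0.00089576]), 'joint_efforts': array([-2.43486713e-03, -5.93846583e+01, -3.34216332e+01,  6.94100303e-02,
        2.34022352e-02, -1.15005114e-04]), 'eef_pos': array([6.24481924e-01, 1.67476905e-05, 2.13890745e-01]), 'orientation': array([-5.00502266e-04,  7.07106704e-01,  7.07106511e-01, -4.90910524e-04]), 'force': array([-0.33583887, -0.02509656, -0.19455757]), 'wrist_torque': array([ 0.0076317 , -0.04710004, -0.0644868 ]), 'gripper_force': 0.0, 'gripper_width': 0.09175623191783348}
0.0187
scene {'fx': 465.9594459092719, 'fy': 465.9594459092719, 'cx': 324.5431514195188, 'cy': 242.18003586053612, 'pose': array([[ 0.62935855,  0.53051166, -0.56786018,  1.03616063],
       [ 0.77708585, -0.43596164,  0.45395487, -0.41980812],
       [-0.00673691, -0.72697649, -0.6866293 ,  0.68456294],
       [ 0.        ,  0.        ,  0.        ,  1.        ]])}
side {'fx': 437.45065742851966, 'fy': 437.45065742851966, 'cx': 318.2324139248102, 'cy': 238.1853141042811, 'pose': array([[ 0.93840415, -0.232927  ,  0.25523062,  0.28431551],
       [-0.3453454 , -0.60745441,  0.71535704, -0.65393956],
       [-0.011585  , -0.75943674, -0.650478  ,  0.62962033],
       [ 0.        ,  0.        ,  0.        ,  1.        ]])}
wrist {'fx': 371.64829954431775, 'fy': 371.64829954431775, 'cx': 317.6570429718168, 'cy': 237.64424082978857, 'pose': array([[ 9.99997784e-01,  1.43485669e-03, -1.54067868e-03,
         6.24833159e-01],
       [ 9.14639585e-04, -9.55206428e-01, -2.95938918e-01,
         8.42949679e-02],
       [-1.89629611e-03,  2.95936853e-01, -9.55205623e-01,
         3.84208870e-01],
       [ 0.00000000e+00,  0.00000000e+00,  0.00000000e+00,
         1.00000000e+00]])}
```

View pics/scene0.png

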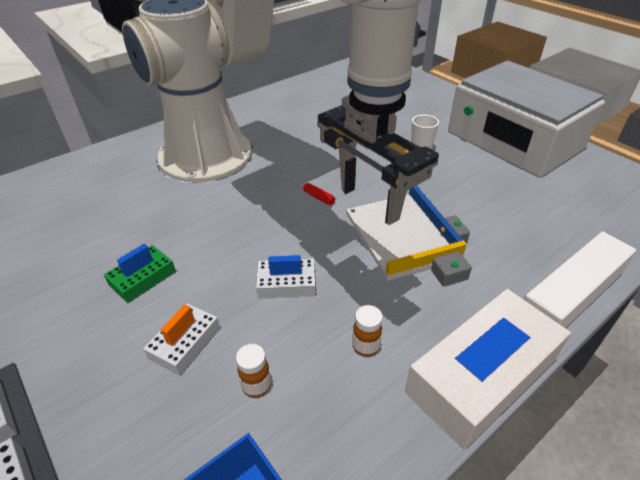

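View pics/side0.png

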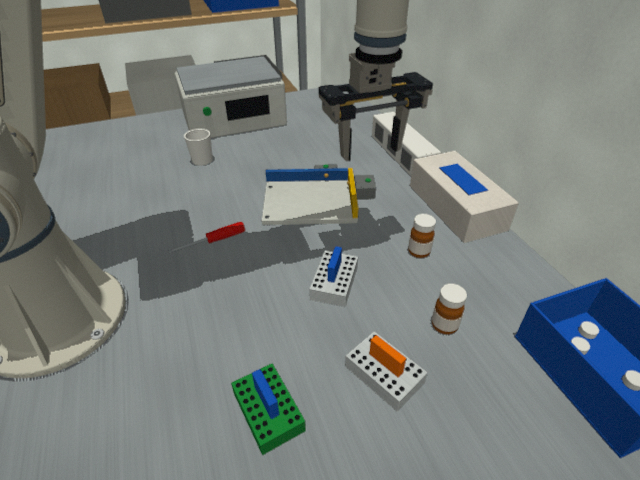

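View pics/wrist0.png

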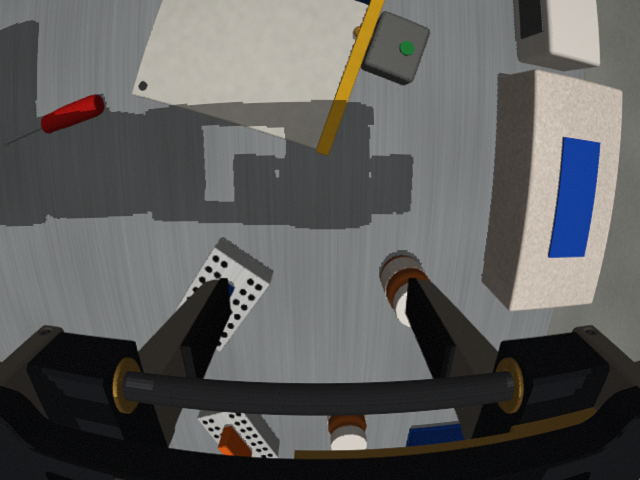

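The scene view shows the target block at about (286,275), the nest at (405,230), the spare block at (182,335), and jars at (253,370) and (367,330). In the side view the target is at (334,275) and the nest at (310,195). The green look-alike is well apart from them. I'll zoom in on the target and nest.

```bash
python3 - <<'E'
import cv2,numpy as np
s=cv2.imread("pics/scene0.png");d=cv2.imread("pics/side0.png")
def c(im,x,y,w,h):
    o=cv2.resize(im[y:y+h,x:x+w],(400,300),interpolation=cv2.INTER_CUBIC)
    k=400/w
    for g in range((x//20+1)*20,x+w,20): cv2.putText(o,str(g),(int((g-x)*k),8),0,.3,(0,0,255));cv2.line(o,(int((g-x)*k),10),(int((g-x)*k),15),(0,0,255))
    for g in range((y//20+1)*20,y+h,20): cv2.putText(o,str(g),(0,int((g-y)*k)),0,.3,(0,0,255));cv2.line(o,(20,int((g-y)*k)),(25,int((g-y)*k)),(0,0,255))
    return o
m=np.vstack([np.hstack([c(s,245,240,80,60),c(d,295,240,80,60)]),np.hstack([c(s,340,180,140,105),c(d,255,150,128,96)])])
cv2.imwrite("pics/m1.png",m)
E
```

```text
(no output)
```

View pics/m1.png

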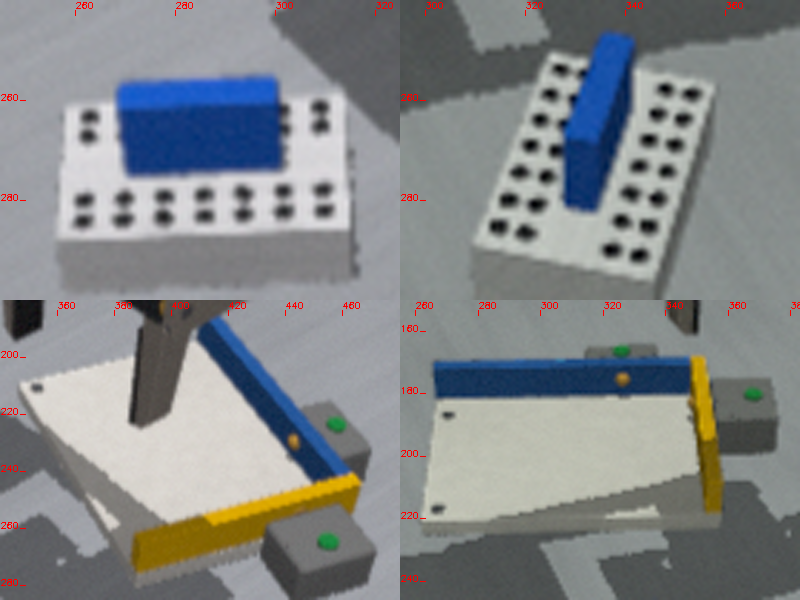

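```bash
cat > h.py <<'E'
from bench import *
import numpy as np, cv2
def cast(n,pts,z,P=None):
    P=P or camera_params(n); T=P["pose"]
    uv=(np.atleast_2d(pts).astype(float)-[P["cx"],P["cy"]])/P["fx"]
    if n=="wrist":
        r=np.linalg.norm(uv,axis=1,keepdims=True)
        d=np.hstack([uv*np.sin(r)/np.maximum(r,1e-9),np.cos(r)])
    else: d=np.hstack([uv,np.ones((len(uv),1))])
    d=d@T[:3,:3].T; s=(z-T[2,3])/d[:,2]
    return (T[:3,3]+d*s[:,None])[:,:2]
def proj(n,X,P=None):
    P=P or camera_params(n); T=P["pose"]
    c=(np.atleast_2d(X)-T[:3,3])@T[:3,:3]
    if n=="wrist":
        h=np.linalg.norm(c[:,:2],axis=1,keepdims=True); uv=c[:,:2]/h*np.arctan2(h,c[:,2:])
    else: uv=c[:,:2]/c[:,2:]
    return uv*P["fx"]+[P["cx"],P["cy"]]
def rep(a,X):
    e=np.roll(X,-1,0)-X
    print(a,(X*1e3).round(1).tolist(),"len",(np.linalg.norm(e,axis=1)*1e3).round(1),"ang",np.degrees(np.arctan2(e[:,1],e[:,0])).round(1),"c",(X.mean(0)*1e3).round(1))
E
python3 - <<'E'
from h import *
np.set_printoptions(suppress=True)
rep("side top",cast("side",[(325,250.4),(358.2,256.6),(346.2,296.6),(310,288.6)],.032))
rep("scene top",cast("scene",[(258.2,260.8),(313.4,258.4),(315,286),(256.4,288)],.032))
rep("scene tab",cast("scene",[(268.6,257),(300.4,255.4),(300.8,260.4),(268.8,261.6)],.072))
rep("side deck",cast("side",[(266.2,181),(348.8,180.7),(262,221.4)],.015))
rep("side blue top",cast("side",[(265.9,170.5),(347.5,169.5)],.045))
rep("scene deck",cast("scene",[(346.3,208.7),(387,279)],.015))
for n in("scene","side"):
    im=cv2.imread(f"pics/{n}0.png");h=cv2.cvtColor(im,cv2.COLOR_BGR2HSV)
    m=cv2.inRange(h,(18,150,80),(32,255,255)); N,l,s,c=cv2.connectedComponentsWithStats(m)
    i=1+s[1:,4].argmax(); b=cv2.findContours((l==i).astype(np.uint8),0,2)[0][0]
    print(n,"yellow",cv2.approxPolyDP(b,2,True)[:,0].tolist())
    m=cv2.inRange(h,(15,60,120),(28,255,255))
# jars: cap tops z=.085 ; spare tab top
for n,p in(("scene",[(252,353),(369,313)]),("side",[(453,294),(424.5,221)])): print(n,"jar",cast(n,p,.085).round(3).tolist())
E
```

```text
side top [[518.5, -37.5], [573.9, -78.4], [509.9, -167.9], [455.0, -125.9]] len [ 68.9 109.9  69.1 108.9] ang [ -36.5 -125.6  142.6   54.3] c [ 514.3 -102.4]
scene top [[455.2, -122.3], [518.7, -34.6], [577.2, -76.6], [512.4, -163.4]] len [108.2  72.1 108.4  70.4] ang [  54.1  -35.6 -126.8  144.2] c [515.9 -99.2]
scene tab [[494.8, -120.2], [528.9, -72.0], [539.8, -79.3], [504.9, -126.6]] len [59.  13.1 58.7 12. ] ang [  54.7  -33.6 -126.4  147.7] c [517.1 -99.5]
side deck [[478.9, 280.4], [676.0, 205.4], [426.6, 122.5]] len [210.9 262.7 166.3] ang [ -20.8 -161.6   71.7] c [527.2 202.8]
side blue top [[481.2, 281.6], [674.0, 211.6]] len [205.1 205.1] ang [-20. 160.] c [577.6 246.6]
scene deck [[427.9, 130.4], [639.3, 50.8]] len [225.8 225.8] ang [-20.6 159.4] c [533.6  90.6]
scene yellow [[465, 242], [456, 242], [389, 261], [386, 271], [391, 274], [431, 262], [435, 256], [456, 250], [462, 253]]
side yellow [[348, 168], [353, 217], [356, 217], [352, 169]]
scene jar [[0.659, -0.26], [0.715, -0.073]]
side jar [[0.658, -0.269], [0.714, -0.081]]
```

Both views agree: the block centre is at (516,-100) mm with its long axis at 54.5°, and the sides come out at 70 and 110 mm as they should. The nest x axis is at about -20.5° and its corner near (675,208). Moving above the block.

Request:
play_rows([
  {"dp": [-0.168,-0.18,0.16],"twist": [0,0,0.296],"fingers": 60},
  {"dp": [-0.168,-0.18,0.16],"twist": [0,0,0.296],"fingers": 60},
  {"dp": [-0.168,-0.18,0.16],"twist": [0,0,0.296],"fingers": 60},
  {"dp": [-0.168,-0.18,0.16],"twist": [0,0,0.296],"fingers": 60},
  {"dp": [-0.168,-0.18,0.16],"twist": [0,0,0.296],"fingers": 60},
  {"dp": [-0.168,-0.18,0.16],"twist": [0,0,0.296],"fingers": 60},
])

```text
t: 0.9
eef_pos: [0.5176, -0.1006, 0.1189]
orientation: [0.0, 0.889, 0.459, 0.0]
force: [0.8, -0.8, 0.5]
gripper_width: 0.0603
gripper_force: 0.0
```

```bash
python3 - <<'E'
from h import *
s=state();P=camera_params("wrist");im=camera("wrist");cv2.imwrite("pics/w1.png",im);cv2.imwrite("pics/s1.png",camera("side"))
from scipy.spatial.transform import Rotation as R
q=s["orientation"];M=R.from_quat([*q[1:],q[0]]).as_matrix();print(s["t"],s["eef_pos"],M.round(3).tolist(),s["force"])
print(P)
for y in(-.03,.03):print(proj("wrist",[s["eef_pos"]*[1,1,0]+[0,0,.072]+M[:,0]*y],P))
# blue tab
h=cv2.cvtColor(im,cv2.COLOR_BGR2HSV);m=cv2.inRange(h,(105,150,60),(125,255,255));N,l,st,c=cv2.connectedComponentsWithStats(m)
print([ (st[i].tolist()) for i in range(1,N) if st[i,4]>60])
E
```

```text
0.9 [ 0.51763277 -0.10064584  0.11890755] [[0.58, 0.815, 0.001], [0.815, -0.58, -0.0], [0.0, 0.001, -1.0]] [ 0.80930726 -0.80594595  0.53275842]
{'fx': 371.64829954431775, 'fy': 371.64829954431775, 'cx': 317.6570429718168, 'cy': 237.64424082978857, 'pose': array([[ 8.15475595e-01, -5.52835722e-01, -1.71383252e-01,
         5.66362394e-01],
       [-5.78791457e-01, -7.78935156e-01, -2.41372061e-01,
        -3.19173688e-02],
       [-5.73427040e-05,  2.96028187e-01, -9.55179203e-01,
         2.89191922e-01],
       [ 0.00000000e+00,  0.00000000e+00,  0.00000000e+00,
         1.00000000e+00]])}
[[317.69804987 305.91868596]]
[[317.79198761 216.92601359]]
[[301, 207, 22, 99, 2028], [619, 254, 21, 108, 562]]
```

View pics/w1.png

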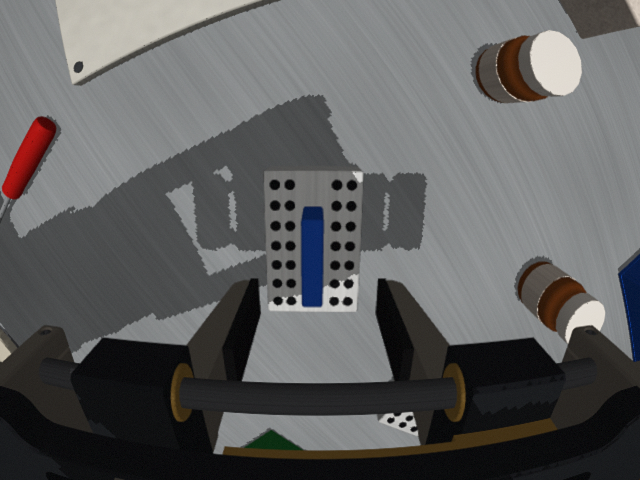

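The wrist view shows the tab centred at column 312 against 317.7 expected, so it is 3 mm to the tool's -y. It is straight, and its rows 217–306 match. Descend and grip.

Request:
play_rows([
  {"dp": [0,-0.004,0.08],"twist": [0,0,0],"fingers": 60},
  {"dp": [0,-0.004,0.136],"twist": [0,0,0],"fingers": 60},
  {"dp": [0,-0.004,0.136],"twist": [0,0,0],"fingers": 60},
  {"dp": [0,-0.004,0.136],"twist": [0,0,0],"fingers": 5},
  {"dp": [0,-0.004,0.136],"twist": [0,0,0],"fingers": 5},
  {"dp": [0,-0.004,0.136],"twist": [0,0,0],"fingers": 5},
  {"dp": [0,-0.004,0.136],"twist": [0,0,0],"fingers": 5},
  {"dp": [0,-0.004,0.136],"twist": [0,0,0],"fingers": 5},
], newtons=30)

```text
t: 2.0
eef_pos: [0.5149, -0.0993, 0.0372]
orientation: [-0.0, 0.889, 0.458, -0.0]
force: [-0.5, -0.2, 5.8]
gripper_width: 0.0139
gripper_force: 30.0
```

Request:
play_rows([
  {"dp": [0,0,-0.06],"twist": [0,0,0],"fingers": 5},
  {"dp": [0,0,-0.117],"twist": [0,0,0],"fingers": 5},
  {"dp": [0.06,-0.025,-0.117],"twist": [0,0,0.08],"fingers": 5},
  {"dp": [0.13,-0.054,-0.117],"twist": [0,0,0.16],"fingers": 5},
  {"dp": [0.2,-0.083,-0.117],"twist": [0,0,0.24],"fingers": 5},
  {"dp": [0.27,-0.112,-0.117],"twist": [0,0,0.32],"fingers": 5},
  {"dp": [0.33,-0.137,-0.117],"twist": [0,0,0.4],"fingers": 5},
  {"dp": [0.38,-0.158,-0.117],"twist": [0,0,0.48],"fingers": 5},
  {"dp": [0.42,-0.174,-0.117],"twist": [0,0,0.56],"fingers": 5},
  {"dp": [0.44,-0.182,-0.117],"twist": [0,0,0.623],"fingers": 5},
  {"dp": [0.44,-0.182,-0.117],"twist": [0,0,0.623],"fingers": 5},
  {"dp": [0.44,-0.182,-0.117],"twist": [0,0,0.623],"fingers": 5},
])

```text
t: 3.5
eef_pos: [0.5789, 0.1783, 0.1067]
orientation: [0.0, 0.985, -0.175, -0.001]
force: [0.8, -0.7, -4.1]
gripper_width: 0.0139
gripper_force: 30.0
```

```bash
python3 - <<'E'
from h import *
from scipy.spatial.transform import Rotation as R
s=state();P=camera_params("wrist");im=camera("wrist");cv2.imwrite("pics/w2.png",im)
np.save("P2.npy",P["pose"])
sd=camera("side");cv2.imwrite("pics/s2.png",sd);cv2.imwrite("pics/c2.png",camera("scene"))
q=s["orientation"];M=R.from_quat([*q[1:],q[0]]).as_matrix();print(s["t"],s["eef_pos"],np.degrees(np.arctan2(M[1,0],M[0,0])),s["force"],s["q"],s["gripper_width"])
E
```

```text
3.5 [0.57892633 0.17828132 0.10669332] -20.113610075678263 [ 0.75475267 -0.66955281 -4.11153942] [ 2.96387272e-01  4.43361654e-01  1.76457787e+00 -2.67497293e-04
  9.34945825e-01  2.21839089e+00] 0.013885346692727906
```

View pics/w2.png

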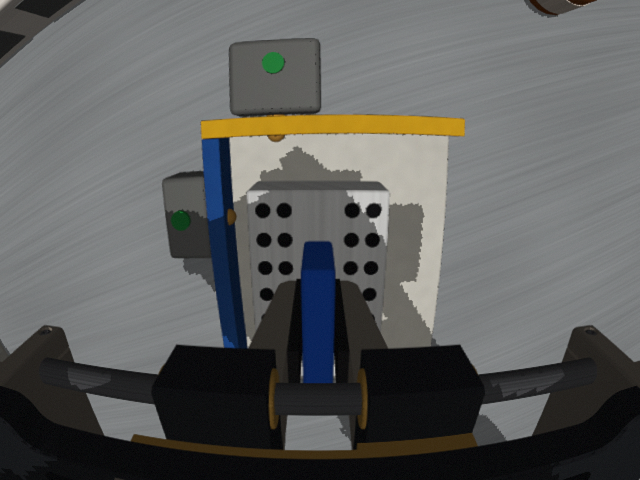

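The wrist view shows the block hanging over the deck, roughly parallel to the nest. Yellow inner edge is near row 135, the blue fence's foot near column 230–240, and the block's leading end near row 190. Now to fit the lines.

```bash
python3 - <<'E'
from h import *
im=cv2.imread("pics/w2.png");h=cv2.cvtColor(im,cv2.COLOR_BGR2HSV);P=camera_params("wrist");P["pose"]=np.load("P2.npy")
def line(name,px,z,key):
    X=cast("wrist",px,z,P);vx,vy,x0,y0=cv2.fitLine(X.astype(np.float32),cv2.DIST_HUBER,0,.001,.001)[:,0]
    a=np.degrees(np.arctan2(vy,vx)); a=(a+90)%180-90
    r=np.abs((X-[x0,y0])@[-vy,vx]).mean(); print(name,"ang %.2f"%a,"pt",round(float(x0),4),round(float(y0),4),"res mm %.2f"%(r*1e3)); return np.array([x0,y0]),np.array([vx,vy])
Y=cv2.inRange(h,(18,150,80),(32,255,255));B=cv2.inRange(h,(105,120,40),(125,255,255))
cols=[c for c in range(300,455,3)]
yi=line("yellow inner top",[(c,np.where(Y[100:150,c])[0].max()+100.5) for c in cols],.045)if 0 else line("yellow inner",[(c,np.where(Y[100:150,c])[0].max()+100.5) for c in cols],.045,0)
yo=line("yellow outer",[(c,np.where(Y[100:150,c])[0].min()+99.5) for c in cols],.045,0)
rows=[r for r in list(range(150,205,2))+list(range(226,330,2))]
bi=line("blue foot",[(np.where(B[r,195:245])[0].max()+195.5,r) for r in rows],.015,0)
A=np.c_[bi[1],-yi[1]];t=np.linalg.solve(A,yi[0]-bi[0]);C=bi[0]+bi[1]*t[0];print("corner",C)
print(cast("wrist",[(247,190),(388,191)],.102,P))
# yellow extent ends
ys=np.where(Y[100:150].any(0))[0];print(ys.min(),ys.max())
E
```

```text
yellow inner ang 70.73 pt 0.6364 0.1012 res mm 0.17
yellow outer ang 71.03 pt 0.6497 0.1042 res mm 0.13
blue foot ang -19.00 pt 0.6096 0.2334 res mm 0.42
corner [0.6748032  0.21097237]
[[0.64123689 0.19183088]
 [0.61743531 0.12812486]]
201 464
```

Request:
play_rows([
  {"dp": [0,0,0.04],"twist": [0,0,-0.0075],"fingers": 5},
  {"dp": [0,0,0.07],"twist": [0,0,-0.0075],"fingers": 5},
  {"dp": [0,0,0.087],"twist": [0,0,-0.0075],"fingers": 5},
  {"dp": [0,0,0.087],"twist": [0,0,-0.0075],"fingers": 5},
  {"dp": [0,0,0.087],"twist": [0,0,-0.0075],"fingers": 5},
])

```text
t: 4.28
eef_pos: [0.58, 0.179, 0.0555]
orientation: [-0.0, 0.986, -0.168, 0.0]
force: [0.7, -0.1, -3.5]
gripper_width: 0.0137
gripper_force: 30.0
```

```bash
python3 - <<'E'
from h import *
P=camera_params("wrist");im=camera("wrist");cv2.imwrite("pics/w3.png",im);np.save("P3.npy",P["pose"])
s=state();print(s["eef_pos"],s["force"],s["wrist_torque"])
cv2.imwrite("pics/w3c.png",cv2.resize(im[100:300,190:410],None,fx=3,fy=3,interpolation=cv2.INTER_CUBIC)[:600,:660])
E
```

```text
[0.58009705 0.17906886 0.05562998] [ 0.87405492  0.35224522 -3.35101226] [0.09686564 0.10462011 0.01619669]
```

View pics/w3c.png

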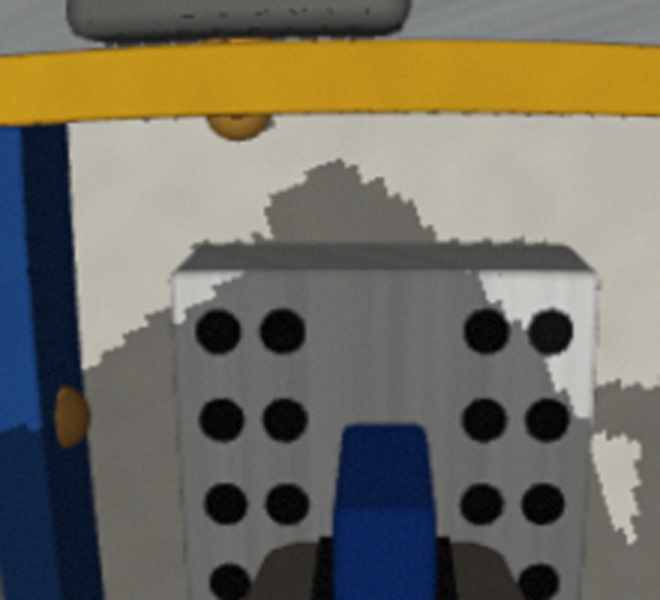

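Block is now low over the deck, parallel to both fences to the eye. Checking relative angle and gaps in this view.

```bash
python3 - <<'E'
from h import *
im=cv2.imread("pics/w3.png");h=cv2.cvtColor(im,cv2.COLOR_BGR2HSV);P=camera_params("wrist");P["pose"]=np.load("P3.npy")
f=lambda x,y:(190+(x+.5)/3-.5,100+(y+.5)/3-.5)
def fit(name,px,z):
    X=cast("wrist",px,z,P);vx,vy,x0,y0=cv2.fitLine(X.astype(np.float32),cv2.DIST_HUBER,0,.001,.001)[:,0]
    print(name,"%.2f"%((np.degrees(np.arctan2(vy,vx))+90)%180-90));return np.array([x0,y0]),np.array([vx,vy])
Y=cv2.inRange(h,(18,150,80),(32,255,255));B=cv2.inRange(h,(105,120,30),(125,255,255))
yi=fit("yellow",[(c,np.where(Y[100:150,c])[0].max()+100.5) for c in list(range(218,255,2))+list(range(285,410,3))],.045)
bi=fit("blue",[(np.where(B[r,190:235])[0].max()+190.5,r) for r in list(range(150,224,2))+list(range(255,300,2))],.015)
t=np.linalg.solve(np.c_[bi[1],-yi[1]],yi[0]-bi[0]);C=bi[0]+bi[1]*t[0]
e=cast("wrist",[f(172,271),f(597,271)],.0504,P);l=cast("wrist",[f(172,271),f(192,599)],.0504,P);r=cast("wrist",[f(597,271),f(582,599)],.0504,P)
ang=lambda a:((np.degrees(np.arctan2(*(a[1]-a[0])[::-1]))+90)%180-90)
print("end",ang(e),np.linalg.norm(e[1]-e[0]),"left",ang(l),"right",ang(r));print("corner",C)
d=lambda p,L:abs((p-L[0])@np.array([-L[1][1],L[1][0]]))*1e3
print("gap end",d(e[0],yi),d(e[1],yi),"gap long",d(l[0],bi),d(l[1],bi))
E
```

```text
yellow 71.07
blue -18.94
end 70.67990088738446 0.06847886717408015 left -19.199575727566724 right -18.552576573408857
corner [0.67441195 0.21111506]
gap end 24.86491050443639 25.33028360033275 gap long 27.142651412850377 26.877930144507832
```

Request:
play_rows([
  {"dp": [0,0,0.002],"twist": [0,0,0],"fingers": 5},
  {"dp": [0,0,0.004],"twist": [0,0,0],"fingers": 5},
  {"dp": [0,0,0.0055],"twist": [0,0,0],"fingers": 5},
  {"dp": [0,0,0.0055],"twist": [0,0,0],"fingers": 5},
])

```text
t: 4.82
eef_pos: [0.5797, 0.179, 0.0523]
orientation: [-0.0, 0.986, -0.168, 0.0]
force: [-2.2, -0.2, 5.7]
gripper_width: 0.0138
gripper_force: 30.0
```

Request:
play_rows([
  {"dp": [0.015,-0.0165,-0.0003],"twist": [0,0,0],"fingers": 5},
  {"dp": [0.03,-0.033,-0.0003],"twist": [0,0,0],"fingers": 5},
  {"dp": [0.03,-0.033,-0.0003],"twist": [0,0,0],"fingers": 5},
  {"dp": [0.03,-0.033,-0.0003],"twist": [0,0,0],"fingers": 5},
])

```text
t: 5.32
eef_pos: [0.6042, 0.1919, 0.0523]
orientation: [-0.0, 0.986, -0.168, 0.001]
force: [3.0, 0.1, 3.7]
gripper_width: 0.0137
gripper_force: 30.0
```

Request:
play_rows([
  {"dp": [0,-0.005,0],"twist": [0,0,0],"fingers": 5},
  {"dp": [0,-0.01,0],"twist": [0,0,0],"fingers": 5},
  {"dp": [0,-0.01,0],"twist": [0,0,0],"fingers": 5},
])

```text
t: 5.7
eef_pos: [0.6047, 0.1962, 0.0522]
orientation: [0.001, 0.986, -0.168, -0.0]
force: [-0.4, -6.6, 8.0]
gripper_width: 0.0139
gripper_force: 30.0
```

Request:
play_rows([
  {"dp": [0.004,0,0],"twist": [0,0,0],"fingers": 5},
  {"dp": [0.008,0,0],"twist": [0,0,0],"fingers": 5},
  {"dp": [0.008,0,0],"twist": [0,0,0],"fingers": 5},
])

```text
t: 6.08
eef_pos: [0.6077, 0.1953, 0.0523]
orientation: [0.001, 0.986, -0.168, -0.002]
force: [-8.2, -2.2, 12.3]
gripper_width: 0.0142
gripper_force: 30.0
```

```bash
cat > f.py <<'E'
from h import *
from scipy.spatial.transform import Rotation as R
s=state();q=s["orientation"];M=R.from_quat([*q[1:],q[0]]).as_matrix()
print("t",s["t"],"pos",s["eef_pos"],"Ftool",(M.T@s["force"]).round(2),"Ttool",(M.T@s["wrist_torque"]).round(3),"w",s["gripper_width"])
n=np.array([[.9455,-.3256],[.3256,.9455]]);print("to home by cam mm",n@(np.array([.67441,.21112])-s["eef_pos"][:2])*1e3-[55,35],"yaw",np.degrees(np.arctan2(M[1,0],M[0,0])))
E
python3 f.py
```

```text
t 6.075 pos [0.60769981 0.19534287 0.05227592] Ftool [ -7.09   4.8  -12.3 ] Ttool [-0.46  -0.903 -0.06 ] w 0.014176490093459702
to home by cam mm [2.93744969 1.63811735] yaw -19.387105711341338
```

Request:
play_rows([
  {"dp": [0.0015,-0.0015,-0.0008],"twist": [0,0,0],"fingers": 5},
  {"dp": [0.003,-0.003,-0.0008],"twist": [0,0,0],"fingers": 5},
  {"dp": [0.003,-0.003,-0.0008],"twist": [0,0,0],"fingers": 5},
])

```text
t: 6.45
eef_pos: [0.6085, 0.1956, 0.0525]
orientation: [0.002, 0.986, -0.168, -0.003]
force: [-12.0, -5.0, 14.7]
gripper_width: 0.0134
gripper_force: 30.0
```

```bash
python3 f.py
```

```text
t 6.45 pos [0.60845765 0.19555824 0.052469  ] Ftool [ -9.75   8.75 -14.63] Ttool [-1.265 -1.331 -0.061] w 0.013447886909913097
to home by cam mm [2.29103927 1.187734  ] yaw -19.366075344840983
```

```bash
python3 - <<'E'
from h import *
w=camera("wrist");s=camera("side");cv2.imwrite("pics/w4.png",w);cv2.imwrite("pics/s4.png",s)
a=cv2.resize(w[100:250,190:390],(800,600),interpolation=cv2.INTER_CUBIC)[:,:400*2]
a=cv2.resize(w[100:300,190:390],(500,500),interpolation=cv2.INTER_CUBIC)
b=cv2.resize(s[150:230,290:370],(300,300),interpolation=cv2.INTER_CUBIC)
o=np.zeros((500,800,3),np.uint8);o[:,:500]=a;o[:300,500:]=b;cv2.imwrite("pics/m4.png",o)
E
```

```text
(no output)
```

View pics/m4.png

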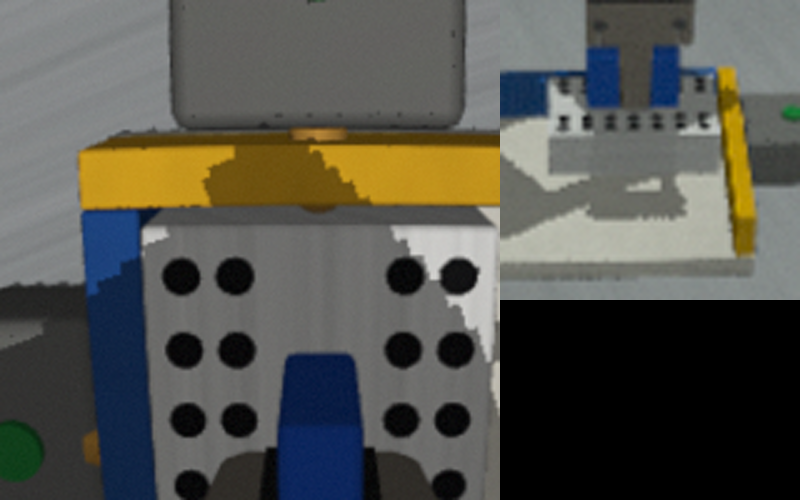

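The end face is still about 4 mm off the yellow fence and the pin tip shows at (318,208) in the crop. Along the blue fence about 2 mm remains. The downward load is adding friction, so I'll lighten it first.

Request:
play_rows([
  {"dp": [0,0,-0.001],"twist": [0,0,0],"fingers": 5},
  {"dp": [0,0,-0.0025],"twist": [0,0,0],"fingers": 5},
  {"dp": [0,0,-0.0025],"twist": [0,0,0],"fingers": 5},
])

```text
t: 6.92
eef_pos: [0.6087, 0.1956, 0.0527]
orientation: [0.002, 0.986, -0.168, -0.003]
force: [-5.6, -3.1, 1.4]
gripper_width: 0.0136
gripper_force: 30.0
```

```bash
cat >> f.py <<'E'
print("tool z in nest axes (deg)",np.degrees(n@M[:2,2]).round(2))
E
python3 f.py
```

```text
t 6.925 pos [0.60865531 0.19557044 0.05266749] Ftool [-4.31  4.81 -1.41] Ttool [-0.885 -0.837 -0.122] w 0.013639532965545624
to home by cam mm [2.10812303 1.11183823] yaw -19.369034954087702
tool z in nest axes (deg) [-0.29 -0.23]
```

Request:
play_rows([
  {"dp": [0.002,-0.0015,0],"twist": [0.0015,0.0015,0],"fingers": 5},
  {"dp": [0.004,-0.003,0],"twist": [0.003,0.003,0],"fingers": 5},
  {"dp": [0.005,-0.0035,0],"twist": [0.003,0.003,0],"fingers": 5},
  {"dp": [0.005,-0.0035,0],"twist": [0.003,0.003,0],"fingers": 5},
])

```text
t: 7.42
eef_pos: [0.6095, 0.1954, 0.0524]
orientation: [0.001, 0.986, -0.168, -0.002]
force: [-15.1, -7.1, 10.3]
gripper_width: 0.0138
gripper_force: 30.0
```

```bash
python3 f.py
```

```text
t 7.425 pos [0.60950031 0.19538333 0.05242402] Ftool [-11.97  11.68 -10.29] Ttool [-2.105 -1.849 -0.233] w 0.013795244484996215
to home by cam mm [1.24825557 1.01361691] yaw -19.347453462165383
tool z in nest axes (deg) [-0.17 -0.09]
```

Request:
play_rows([
  {"dp": [0.001,0,-0.0015],"twist": [0,0,0],"fingers": 5},
  {"dp": [0.003,0,-0.0015],"twist": [0,0,0],"fingers": 5},
  {"dp": [0.004,0,-0.0015],"twist": [0,0,0],"fingers": 5},
  {"dp": [0.004,0,-0.0015],"twist": [0,0,0],"fingers": 5},
])

```text
t: 7.92
eef_pos: [0.6118, 0.1946, 0.0525]
orientation: [0.001, 0.986, -0.168, -0.002]
force: [-11.3, -7.3, 3.4]
gripper_width: 0.014
gripper_force: 30.0
```

```bash
python3 f.py; python3 - <<'E'
from h import *
w=camera("wrist");cv2.imwrite("pics/w5.png",w);s=camera("scene");cv2.imwrite("pics/c5.png",s)
o=np.zeros((500,800,3),np.uint8);o[:,:500]=cv2.resize(w[100:300,190:390],(500,500),interpolation=cv2.INTER_CUBIC)
o[:300,500:]=cv2.resize(s[210:285,395:470],(300,300),interpolation=cv2.INTER_CUBIC);cv2.imwrite("pics/m5.png",o)
E
```

```text
t 7.925 pos [0.61177931 0.19459641 0.05253678] Ftool [-8.23 10.62 -3.34] Ttool [-1.827 -1.694 -0.244] w 0.013974345150226062
to home by cam mm [-1.16275955  1.01561076] yaw -19.347275089297398
tool z in nest axes (deg) [-0.18 -0.09]
```

View pics/m5.png

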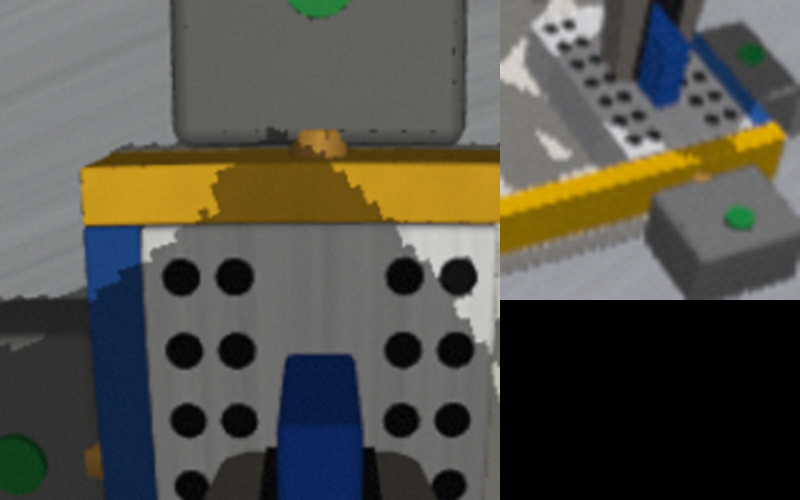

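The end gap has closed: the yellow inner edge now meets the block at row 225, both brass pins show pushed out behind their fences, and no deck shows along blue. One more push along x to see a rigid stop.

Request:
play_rows([
  {"dp": [0.0015,0,0],"twist": [0,0,0],"fingers": 5},
  {"dp": [0.003,-0.001,0],"twist": [0,0,0],"fingers": 5},
  {"dp": [0.003,-0.001,0],"twist": [0,0,0],"fingers": 5},
])

```text
t: 8.4
eef_pos: [0.6118, 0.1946, 0.0526]
orientation: [0.001, 0.986, -0.168, -0.003]
force: [-19.6, -6.2, 9.1]
gripper_width: 0.0142
gripper_force: 30.0
```

```bash
python3 f.py
```

```text
t 8.4 pos [0.61177559 0.19458971 0.05257989] Ftool [-16.5   12.42  -8.99] Ttool [-1.962 -2.559 -0.217] w 0.014212318145566973
to home by cam mm [-1.16143308  1.02315585] yaw -19.35391904829287
tool z in nest axes (deg) [-0.36 -0.18]
```

Request:
play_rows([
  {"dp": [0,0,-0.001],"twist": [0.0007,0.0012,-0.0012],"fingers": 5},
  {"dp": [0,0,-0.002],"twist": [0.0014,0.0025,-0.0025],"fingers": 5},
  {"dp": [0,0,-0.002],"twist": [0.0014,0.0025,-0.0025],"fingers": 5},
  {"dp": [0,0,-0.002],"twist": [0.0014,0.0025,-0.0025],"fingers": 5},
])

```text
t: 8.9
eef_pos: [0.6119, 0.1946, 0.0526]
orientation: [-0.0, 0.986, -0.166, -0.001]
force: [-14.0, -4.4, -1.4]
gripper_width: 0.0139
gripper_force: 30.0
```

```bash
python3 f.py
```

```text
t 8.9 pos [0.61187982 0.19457232 0.05259839] Ftool [-11.78   8.7    1.37] Ttool [-1.73  -2.349  0.027] w 0.01387137996537839
to home by cam mm [-1.26563844  1.00565832] yaw -19.086331352131058
tool z in nest axes (deg) [-0.06 -0.  ]
```

Request:
play_rows([
  {"dp": [0.0003,-0.0008,0.0008],"twist": [0,0,-0.0005],"fingers": 5},
  {"dp": [0.0003,-0.0008,0.0008],"twist": [0,0,-0.0005],"fingers": 5},
  {"dp": [0.0003,-0.0008,0.0008],"twist": [0,0,-0.0005],"fingers": 5},
  {"dp": [0.0003,-0.0008,0.0008],"twist": [0,0,-0.0005],"fingers": 5},
])

```text
t: 9.4
eef_pos: [0.6119, 0.1946, 0.0526]
orientation: [0.0, 0.986, -0.165, -0.001]
force: [-16.8, -7.2, 3.4]
gripper_width: 0.0136
gripper_force: 30.0
```

```bash
python3 f.py; python3 - <<'E'
from h import *
w=camera("wrist");cv2.imwrite("pics/w6.png",w);s=camera("side");cv2.imwrite("pics/s6.png",s)
o=np.zeros((500,800,3),np.uint8);o[:,:500]=cv2.resize(w[100:300,190:390],(500,500),interpolation=cv2.INTER_CUBIC)
o[:300,500:]=cv2.resize(s[150:230,290:370],(300,300),interpolation=cv2.INTER_CUBIC);cv2.imwrite("pics/m6.png",o)
E
```

```text
t 9.4 pos [0.61189253 0.19459913 0.05255384] Ftool [-13.57  12.32  -3.36] Ttool [-2.23  -2.439  0.099] w 0.01362708767214718
to home by cam mm [-1.26893033  0.97617407] yaw -19.029157335019818
tool z in nest axes (deg) [-0.09 -0.04]
```

View pics/m6.png

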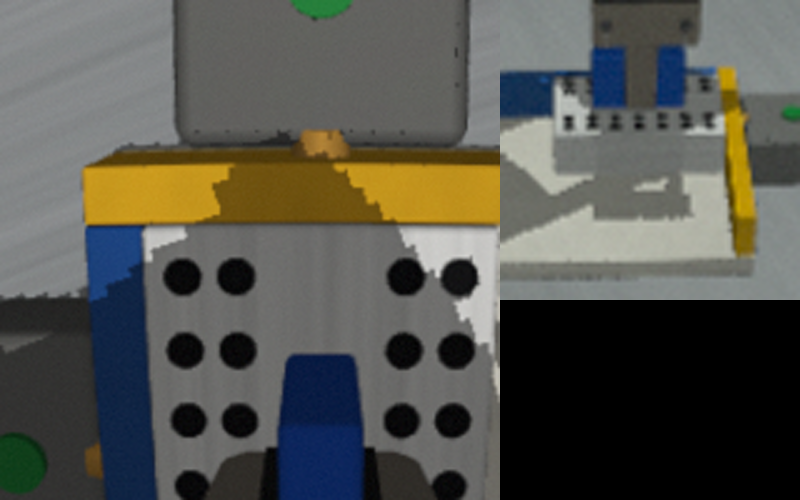

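The block sits tight against both fences. The yellow inner edge is at crop row 225 and the blue strip is exactly its 12 mm top width, with both pin tails out. It is held at about 13 N and 12 N with no yaw torque or tilt.

```bash
python3 -c "
from bench import *
print(sign_off())"
```

```text
the job is handed in; nothing more can be done
None
```

The blue-tab block is flat on the deck and held home in the nest corner at about 13 N against the yellow fence and 12 N against the blue; camera and force checks indicate both pins are in, the spare block and jars were left alone, and the job was handed in at about 9.5 s.

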